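# Tighten the shelf clamp on a chocolate display riser

### The arm

A 7-joint arm with a two-finger parallel gripper is mounted at the origin on the work surface. World frame = base frame: x ahead of the robot, y to its left, z up, the work surface at z = 0. Lengths are in mm, angles in rad, forces in N, time in s.
With the tool pointing down it reaches from about 425 to 875 mm from the base axis. Payload 9.9 kg.
Tool frame: the origin (TCP) lies at the very end of the fingers, on their centre line; the grasp point (between the pads) lies arm.grasp_offset behind it (arm.grasp_offset is the distance from the TCP to the grasp point, in mm); z points along the fingers, y is the line along which they close (so a half turn about z gives the same grasp; the last joint's range is limited). The gripper opens to 85 mm and grips with 20 to 120 N. Pads are 22 mm wide; open, the fingers measure 114 mm over their backs; the gripper's body (76 mm by 85 mm) begins 54 mm behind the grasp point. The pads swing forward as they close: fully open they stand 13 mm farther back than shut.
Start: joints at [-1.388, 0.576, 0.025, 1.437, -0.015, 1.129, -0.057], TCP at [177.953, 651.123, 231.289] pointing down, gripper open.
Joint ranges: [-2.76, 2.76], [-0.34, 2.15], [-1.52, 1.57], [0.19, 2.46], [-1.09, 4.23], [0.17, 1.99], [-2.82, 2.82]. Speed limits (rad/s): [2.22, 2.22, 3.01, 3.01, 3.14, 3.14, 3.14].

### API

Orientations are given as a rotation vector (axis times angle).
In Python, from plant import arm gives the robot as it stands.
- The arm moves only by the tool send_rows, never from a script. Its arguments are lists of equal length, an entry for each row: "xyz": the shift along the world's x, y, z in m, a list of three; "delta_rot": the turn, a rotation vector about the world's x, y, z in rad, a list of three. A call has 1 to 8 rows; each row shifts and turns the commanded pose from where the row before left it; what a row does not reach is not made up. A row lasts 1/8 s, in which the tool goes at most 62.5 mm and 10.7 degrees, less where a joint would pass 70% of its speed; a pose out of reach is approached as far as the arm can. A call with a gripper value outside its range is refused whole. "grip" is the closure in counts, from 0 (fully open) to 255 (shut), set as the call begins (left out, the last holds). The fingers move at their own pace and stop on an object; "grip_force" is the grip in N (left out, the last holds). Time passes only in rows, so rows that do not move let the fingers close. It gives the time, the measured TCP pose, the force, the opening and the grip force at its end, in the units of the state.
- arm.read_state(): the state, without advancing time (a new reading comes with each control period).
- arm.camera(name): name is "side" or "top" or "wrist"; returns a dict with "image" (400x640x3 uint8, red, green, blue), "fx", "fy", "cx", "cy" (pixels), "k1" (the pictures are not rectified: a ray, as slopes to the right and down, at radius r is drawn at 1 + k1 r^2 times it, then the intrinsics apply), "eye" and "attitude" of the camera in the world. Camera axes: x right, y down, z forward; pixel columns grow to the right and rows downward; lengths in mm; the calibration is good to about 2 mm. A picture is of the moment at which its call begins. There is no depth.
- arm.hand_in(): hands the job in; it is judged then, once.
The state is a dict: "t": time; "joint_positions": joint angles; "qvel": joint speeds; "effort": joint torques, N m; "eef_pos": TCP position; "eef_rot": TCP orientation; "contact_force": force on the tool from outside, world axes, zero at the start; "ft_torque": the same for the moment, N m; "opening": opening from 0.0 (shut) to 1.0 (fully open); "grip_force": force on a finger pad.
Only numpy, scipy, OpenCV 4.12 (cv2) and the standard library are available. Lean on these libraries where they do the work, as an engineer would, in place of code of your own. Each camera call takes 0.05 s, during which the arm holds its last target. There are 200 camera calls.

### The job

The glass shelf of the chocolate riser is loose in its clamp: tighten the black wing screw by pushing its wings round clockwise (seen from above) with a fingertip, stroke after stroke, until it stops fully home on the glass. Only push the wings: do not pinch or grip them, and leave the jar, the cup and the gift box standing where they are.

Things in the scene. Friction and masses are not known exactly. Their poses are not given: they have to be found in the camera images.
- riser: Two-tier chocolate riser, aluminium and glass, fixed to the counter; place and yaw vary. Origin on the counter under the wing screw's vertical axis; z up, x to the riser's back (away from the robot at yaw 0). Clamp's upper jaw, under the wings: top at 128 mm, x -18 to 48, |y| to 17 mm. A column stands behind x = 46 mm. Two glass shelves (see their points).
- upper_edge (a point): Middle of the front upper edge of the upper glass shelf, 188 mm above the counter, 26 mm behind the screw's axis; axes as the riser's. The shelf is 8 mm thick, 280 mm wide (y), 160 mm deep and overhangs the back of the wings' circle: the wings pass under it, a finger from above must stay in front of this edge. Sweets on it, over 70 mm behind the edge, reach 212 mm.
- lower_edge (a point): Middle of the front upper edge of the lower glass shelf, held in the clamp, 93 mm above the counter, 92 mm in front of the screw's axis; axes as the riser's. 280 mm wide (y), 135 mm deep. Sweets on it at |y| 74 to 130 mm reach 107 mm.
- wing_mid (a point): Black wing screw, two round-eared wings in one upright blade. Point on its axis half-way up the ears, 155 mm above the counter at joint 0, sinking 4 mm per turn to 149 mm at home. Its x runs along the blade (wings at +x and -x), y across, z up. Each ear: upright disc, 26 mm diameter, centred 27 mm from the axis (tip 40 mm). Blade 10 mm thick over its raised pads, 6 mm at the rims.
- wing_screw (a joint): Turn of the wing screw in rad, growing clockwise seen from above, 0 to 9. Starts at 0 to 2.5; at 9 it is fully home on the glass and stops hard. Light friction (0.05 N m, about 2 N at an ear) holds it wherever it is left.
- leading_pads: The raised faces (2 mm, one on each wing) that are pushed to tighten: on the wing_mid frame's +y side of the +x wing and the -y side of the -x wing. They turn with the screw; origin on the screw's axis.
- trailing_pads: The same raised faces on the opposite sides of the wings; touching leading and trailing pads at once counts as pinching. They turn with the screw; origin on the screw's axis.
- jar_mid (a point): Closed jar, 64 mm diameter, 100 mm tall, loose on the counter beside the riser, to be left alone; this point is its centre half-way up.
- cup_mid (a point): White porcelain cup, 72 mm across the rim, 75 mm tall, loose on the counter beside the riser, to be left alone; this point is its centre half-way up.
- gift_box_mid (a point): Small cardboard gift box 92 x 72 x 37 mm, loose on the counter beside the riser, to be left alone; this point is its centre about half-way up.

How it is judged:
By the outcome, as a careful person would: the job done as asked, in the order asked, and still so for the second after the job is handed in, with the robot touching nothing.
It also fails if it takes over 61 s, if anything falls off the work surface, if the arm or the gripper's body presses on something with over 40 N, if the wrist force passes 120 N, or if a joint passes its speed limit or range.

## Working session

There is one attempt and no reset: what is moved stays moved. The work goes in short steps, Python scripts to look and compute and a tool call to move; the robot and the scene stay as the last step left them, time stands still between calls to the robot, and variables do not carry over. Pictures are saved under pics/ and viewed, at most 10 in all, crops included, and the job is handed in when it is done.

Besides the shell and the picture viewer there is one more tool, called after "Request:" as name(argument=value, ...) on one line, values as JSON. send_rows: Moves the arm, as the interface text tells. Its arguments: {"type":"object","properties":{"xyz":{"type":"array"},"delta_rot":{"type":"array"},"grip":{"type":"number"},"grip_force":{"type":"number"}},"required":["xyz","delta_rot"]}

```bash
ls; mkdir -p pics
python3 - <<'E'
from plant import arm
import cv2
for n in ("top","side"):
    c=arm.camera(n); cv2.imwrite(f"pics/{n}0.png",c["image"][:,:,::-1]); print(n,[c[k] for k in ("fx","fy","cx","cy","k1","eye","attitude")])
print(arm.read_state(), arm.grasp_offset)
E
```

```text
pics
top [409.9306423666918, 409.9306423666918, 321.87655551947165, 201.28880986559008, -0.013689736136629967, array([ 372.08400291,   12.19067437, 1062.28957467]), array([-2.09053726,  2.13714677, -0.16996861])]
side [478.8257214514496, 478.8257214514496, 327.15365419747974, 190.42194481646487, -2.3513284575484678e-05, array([287.87552809, 643.63073499, 831.0046864 ]), array([-0.50464354,  2.73617855, -1.11083855])]
{'t': 0.1, 'joint_positions': array([-1.3878024 ,  0.57641723,  0.02484652,  1.43781402, -0.01496441,
        1.12901259, -0.05645937]), 'qvel': array([-1.60990763e-03, -2.32173660e-03,  7.29063692e-04, -2.88807590e-03,
        4.23065954e-05, -1.07113870e-04,  8.64401256e-04]), 'effort': array([ 6.22234555e-03, -7.67314553e+01,  2.25769691e+00, -2.86605227e+01,
        1.57288264e-02,  8.60489585e-03, -1.21687245e-05]), 'eef_pos': array([177.85424403, 650.72874201, 230.55311587]), 'eef_rot': array([-4.17686187e-01, -3.11361079e+00,  2.29961181e-03]), 'contact_force': array([-0.09206461,  0.15638593, -0.47526047]), 'ft_torque': array([-0.00472351, -0.03342819,  0.00643589]), 'grip_force': 0.0, 'opening': 0.9970191026217581} 18.700000000000003
```

View pics/top0.png

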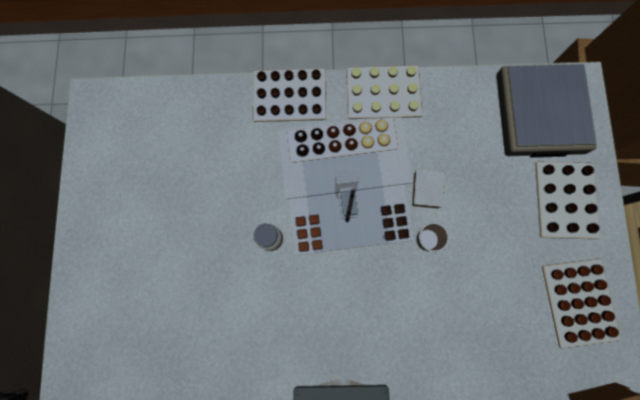

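View pics/side0.png

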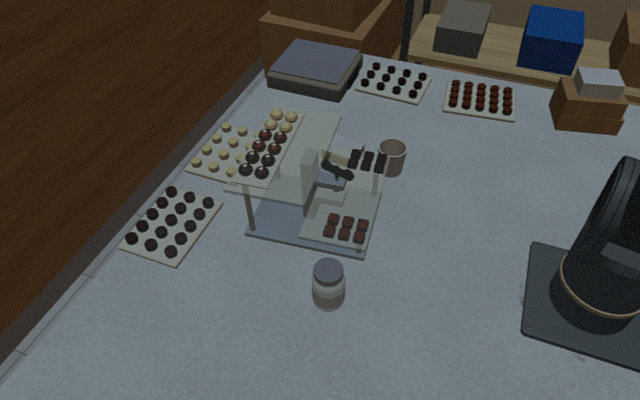

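The top view shows the blade at about (350,205), the upper shelf's front edge from (287,198) to (412,185), the jar at (268,237), the cup at (432,237) and the box at (430,188). The side view shows the blade at about (338,170).

```bash
cat > h.py <<'E'
import numpy as np, cv2
from scipy.spatial.transform import Rotation as R
def rays(c,px):
    K=np.array([[c["fx"],0,c["cx"]],[0,c["fy"],c["cy"]],[0,0,1]])
    u=cv2.undistortPoints(np.array(px,float).reshape(-1,1,2),K,np.array([c["k1"],0,0,0,0.])).reshape(-1,2)
    d=np.c_[u,np.ones(len(u))]
    return d@R.from_rotvec(c["attitude"]).as_matrix().T
def onz(c,px,z):
    d=rays(c,px); e=np.array(c["eye"]); return e+d*((z-e[2])/d[:,2])[:,None]
def proj(c,P):
    p=(np.atleast_2d(P)-c["eye"])@R.from_rotvec(c["attitude"]).as_matrix()
    s=p[:,:2]/p[:,2:]; r2=(s**2).sum(1,keepdims=True); s=s*(1+c["k1"]*r2)
    return s*c["fx"]+[c["cx"],c["cy"]]
E
python3 - <<'E'
from h import *
from plant import arm
for n,box in (("top",(325,170,385,230)),("side",(310,150,365,190))):
    c=arm.camera(n); im=c["image"]; x0,y0,x1,y1=box
    g=im[y0:y1,x0:x1].max(2)
    m=(g<60).astype(np.uint8)
    k,l,s,ce=cv2.connectedComponentsWithStats(m)
    i=1+np.argmax(s[1:,4]); ys,xs=np.where(l==i); p=np.c_[xs+x0,ys+y0].astype(float)
    rect=cv2.minAreaRect(p.astype(np.float32)); print(n,s[i],p.mean(0),rect)
    _,_,vt=np.linalg.svd(p-p.mean(0)); t=(p-p.mean(0))@vt[0]
    e=[p[t.argmin()],p[t.argmax()],(p[t.argmin()]+p[t.argmax()])/2,p.mean(0)]; print(np.round(e,1).tolist()); print(onz(c,e,155).round(1))
    cv2.imwrite(f"pics/{n}c.png",cv2.resize(im[y0-20:y1+20,x0-30:x1+30],None,fx=6,fy=6,interpolation=2)[:,:,::-1])
    if n=="top":
        print("edge",onz(c,[[287,198],[412,185]],188)); print("front edge corner",onz(c,[[293,252],[410,239]],93))
        print("jar,cup,box",onz(c,[[268,237]],100),onz(c,[[432,237]],75),onz(c,[[430,188]],37))
E
```

```text
top [ 21  20   9  32 111] [349.73873874 205.27027027] ((349.8196716308594, 205.3567657470703), (3.914198875427246, 31.777116775512695), 11.888657569885254)
[[354.0, 190.0], [347.0, 221.0], [350.5, 205.5], [349.7, 205.3]]
[[565.6 -40.8 155. ]
 [495.4 -22.8 155. ]
 [530.3 -31.7 155. ]
 [530.8 -30.  155. ]]
edge [[ 544.45204296  107.40717427  188.        ]
 [ 566.53973949 -165.18059025  188.        ]]
front edge corner [[ 433.16726392  104.12140069   93.        ]
 [ 457.68001486 -172.01017764   93.        ]]
jar,cup,box [[469.16333313 162.31944909 100.        ]] [[ 462.86974407 -228.24070891   75.        ]] [[ 591.15628246 -240.96146415   37.        ]]
side [ 11   4  33  27 307] [336.56351792 170.01628664] ((336.4053955078125, 170.0675811767578), (34.9962158203125, 14.924857139587402), 36.02737045288086)
[[325.0, 156.0], [353.0, 177.0], [339.0, 166.5], [336.6, 170.0]]
[[571.4 -63.  155. ]
 [495.1 -23.3 155. ]
 [532.4 -42.7 155. ]
 [533.4 -31.  155. ]]
```

View pics/topc.png

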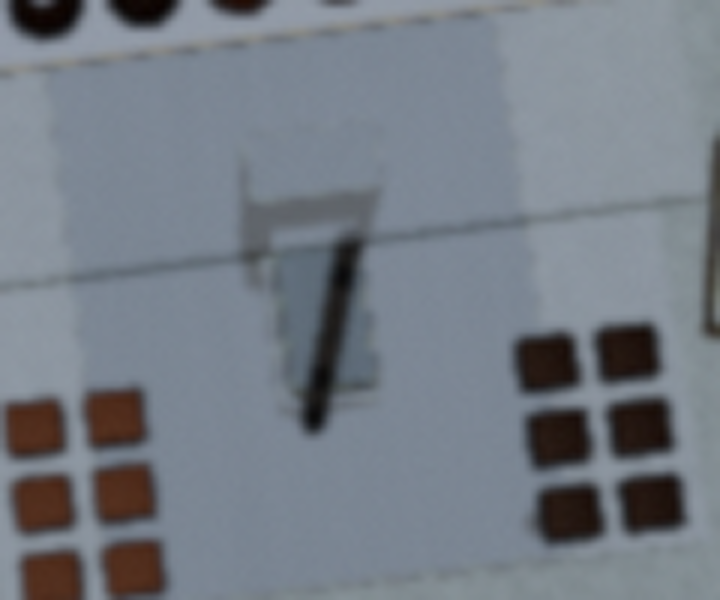

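View pics/sidec.png

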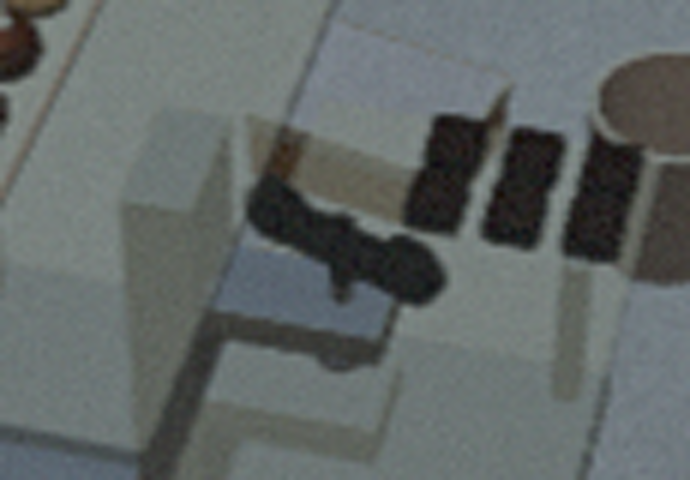

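The crops confirm a single blade. In the top view its near tip is at (347,221) and its far tip runs under the shelf edge at about (354,190). That puts the axis near (530.5,-31), the riser yaw at about 4.6° and the near wing slightly left of front. I'll approach over the front right with the gripper shut.

Request:
send_rows(xyz=[[0.035,-0.033,0.005],[0.035,-0.033,0.005],[0.035,-0.033,0.005],[0.035,-0.033,0.005],[0.035,-0.033,0],[0.035,-0.033,0],[0.035,-0.033,0],[0.007,-0.047,0]], delta_rot=[[0,0,0.116],[0,0,0.116],[0,0,0.115],[0,0,0],[0,0,0],[0,0,0],[0,0,0],[0,0,0]], grip=255, grip_force=40)

```text
t: 1.2
eef_pos: [432.1, 371.8, 250.8]
eef_rot: [-0.123, 3.139, -0.0]
contact_force: [-0.4, -0.0, -0.1]
opening: -0.002
grip_force: 0.0
```

Request:
send_rows(xyz=[[0.007,-0.047,0],[0.007,-0.047,0],[0.007,-0.047,0],[0.007,-0.047,0],[0.007,-0.047,0],[0.007,-0.047,0],[0.007,-0.047,0],[0.007,-0.047,0]], delta_rot=[[0,0,0],[0,0,0],[0,0,0],[0,0,0],[0,0,0],[0,0,0],[0,0,0],[0,0,0]])

```text
t: 2.2
eef_pos: [486.0, -4.4, 251.4]
eef_rot: [-0.126, 3.139, 0.0]
contact_force: [0.9, -0.4, -0.1]
opening: 0.002
grip_force: 0.0
```

Run:
```python
from h import *
from plant import arm
s=arm.read_state(); print(s["eef_pos"],R.from_rotvec(s["eef_rot"]).as_matrix().round(3),s["opening"],s["contact_force"],s["t"])
a=arm.camera("wrist")["image"]
b=arm.camera("top")["image"]
cv2.imwrite("pics/w1.png",np.vstack([a[:,:,::-1],cv2.resize(b[150:275,260:460],(640,400))[:,:,::-1]])[:, :][::1] if 0 else cv2.resize(np.vstack([a,cv2.resize(b[150:275,260:460],(640,400))]),(480,600))[:,:,::-1])
```

```text
[485.99813154  -4.42499859 251.3957885 ] [[-0.997 -0.08   0.   ]
 [-0.08   0.997  0.   ]
 [-0.    -0.    -1.   ]] 0.002176034006839701 [ 0.93523654 -0.4002068  -0.12044389] 2.2
```

View pics/w1.png

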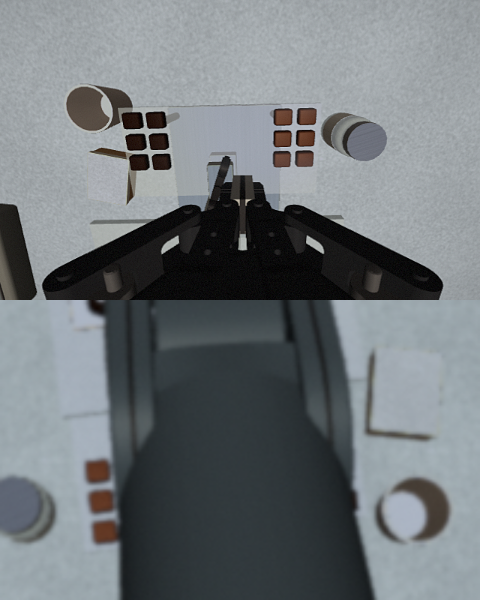

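The wrist view shows the near wing at about (225,165) in the scaled picture, with the shut fingertips at about (240,185). The tool yaw matches the riser. Next I descend to the right of the near wing, and work out the stroke points.

Request:
send_rows(xyz=[[0.003,-0.026,0],[0.003,-0.026,0],[0,0,-0.04],[0,0,-0.04],[0,0,-0.031],[0,0,0]], delta_rot=[[0,0,0],[0,0,0],[0,0,0],[0,0,0],[0,0,0],[0,0,0]])

```text
t: 3.05
eef_pos: [490.6, -54.3, 138.7]
eef_rot: [0.127, -3.135, -0.001]
contact_force: [0.3, -0.7, 0.3]
opening: 0.001
grip_force: 0.0
```

```bash
cat >> h.py <<'E'
YAW=np.deg2rad(4.6); AX=np.array([530.5,-31.])
def centre(phi,gap=0,s=30):
    "finger centre (world mm) for a wing at riser angle phi (deg)"
    f=np.deg2rad(phi); u=np.array([np.cos(f),np.sin(f)]); n=np.array([-u[1],u[0]])
    p=s*u+(5+11*abs(n[0])+14.5*abs(n[1])+gap)*n
    c,k=np.cos(YAW),np.sin(YAW)
    return AX+np.array([[c,-k],[k,c]])@p
E
python3 - <<'E'
from h import *
from plant import arm
s=arm.read_state(); print(s["eef_pos"].round(1),s["contact_force"].round(1))
for a in list(range(160,35,-15))+[40]: print(a,centre(a).round(0))
print("220.."); 
for a in range(220,160,-15): print(a,centre(a).round(0),centre(a,6).round(0))
a=arm.camera("wrist")["image"]; b=arm.camera("side")["image"]
cv2.imwrite("pics/w2.png",cv2.resize(np.vstack([a,cv2.resize(b[110:235,240:440],(640,400))]),(480,600))[:,:,::-1])
E
```

```text
[490.6 -54.3 138.7] [ 0.3 -0.7  0.3]
160 [496. -45.]
145 [493. -36.]
130 [493. -26.]
115 [497. -15.]
100 [505.  -7.]
85 [513.  -1.]
70 [519.   3.]
55 [526.   6.]
40 [536.   7.]
40 [536.   7.]
220..
220 [525. -69.] [530. -73.]
205 [516. -66.] [519. -71.]
190 [507. -59.] [508. -65.]
175 [500. -51.] [500. -57.]
```

View pics/w2.png

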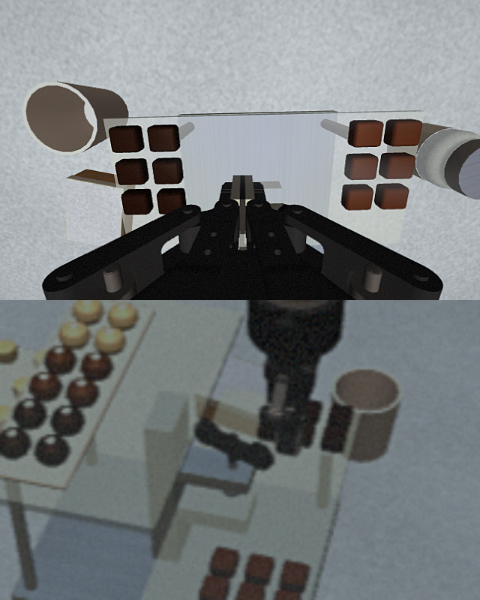

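The side view shows the finger standing just right of the near wing, clear of it, with the tip below ear mid-height. First stroke:

Request:
send_rows(xyz=[[0.002,0.009,0],[0.001,0.009,0],[0,0.01,0],[0.004,0.011,0],[0.008,0.008,0],[0.008,0.006,0],[0.006,0.004,0],[0.007,0.003,0]], delta_rot=[[0,0,0],[0,0,0],[0,0,0],[0,0,0],[0,0,0],[0,0,0],[0,0,0],[0,0,0]])

```text
t: 4.15
eef_pos: [528.0, 5.4, 140.1]
eef_rot: [0.126, -3.138, -0.0]
contact_force: [-2.9, -1.2, 0.1]
opening: 0.004
grip_force: 1.0
```

Run:
```python
from h import *
from plant import arm
s=arm.read_state(); print(s["eef_pos"].round(1),s["contact_force"].round(1))
a=arm.camera("wrist")["image"]; b=arm.camera("side")["image"]
cv2.imwrite("pics/w3.png",cv2.resize(np.vstack([a,cv2.resize(b[110:235,240:440],(640,400))]),(480,600))[:,:,::-1])
```

```text
[528.    5.4 140.1] [-2.9 -1.2  0.1]
```

View pics/w3.png

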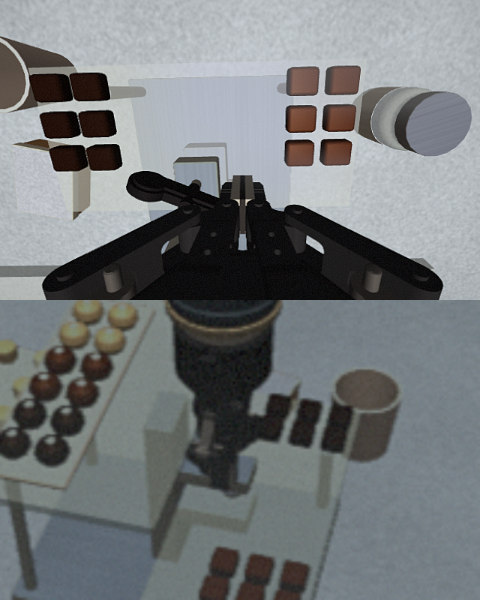

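The wrist view shows the blade turned: the other wing now points right at about (150,187) and the finger rests on the first wing with about 3 N. I finish the stroke, lift, cross over and come down at right.

Request:
send_rows(xyz=[[0.006,0,0],[0.004,-0.003,0],[-0.006,0.002,0],[0,0,0.022],[0,0,0.02],[0.002,-0.028,0],[0.002,-0.028,0],[0.001,-0.026,0]], delta_rot=[[0,0,0],[0,0,0],[0,0,0],[0,0,0],[0,0,0],[0,0,0],[0,0,0],[0,0,0]])

```text
t: 5.25
eef_pos: [537.1, -78.9, 182.7]
eef_rot: [-0.126, 3.138, -0.001]
contact_force: [0.8, 0.1, -0.4]
opening: 0.001
grip_force: 0.0
```

Run:
```python
from h import *
from plant import arm
s=arm.read_state(); print(s["eef_pos"].round(1),s["contact_force"].round(1))
a=arm.camera("wrist")["image"]; b=arm.camera("side")["image"]
cv2.imwrite("pics/w4.png",cv2.resize(np.vstack([a,cv2.resize(b[110:235,240:440],(640,400))]),(480,600))[:,:,::-1])
```

```text
[537.1 -78.9 182.7] [ 0.8  0.1 -0.4]
```

View pics/w4.png

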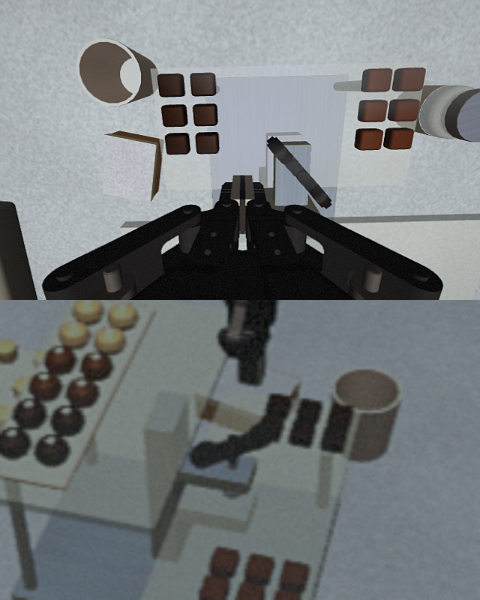

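The wrist view shows the blade running from (270,140) to (330,205), about 45° in the riser frame, so the next wing is front right. I descend and make stroke two, about 180°.

Request:
send_rows(xyz=[[0,0,-0.021],[0,0,-0.021],[-0.01,0.008,0],[-0.01,0.004,0],[-0.01,0.007,0],[-0.007,0.008,0],[-0.005,0.007,0],[-0.002,0.009,0]], delta_rot=[[0,0,0],[0,0,0],[0,0,0],[0,0,0],[0,0,0],[0,0,0],[0,0,0],[0,0,0]])

```text
t: 6.35
eef_pos: [492.5, -34.5, 140.4]
eef_rot: [0.125, -3.139, 0.0]
contact_force: [0.5, -1.4, 0.3]
opening: -0.001
grip_force: 0.9
```

Request:
send_rows(xyz=[[0,0.01,0],[0.004,0.011,0],[0.008,0.008,0],[0.008,0.006,0],[0.006,0.004,0],[0.007,0.003,0],[0.008,0,0],[0.003,-0.003,0]], delta_rot=[[0,0,0],[0,0,0],[0,0,0],[0,0,0],[0,0,0],[0,0,0],[0,0,0],[0,0,0]])

```text
t: 7.35
eef_pos: [537.7, 4.7, 140.3]
eef_rot: [-0.127, 3.138, 0.001]
contact_force: [-1.3, 3.1, -0.8]
opening: 0.001
grip_force: 1.5
```

Request:
send_rows(xyz=[[-0.006,0.002,0],[0,0,0.022],[0,0,0.02],[0.002,-0.028,0],[0.002,-0.028,0],[0.001,-0.026,0],[0,0,0]], delta_rot=[[0,0,0],[0,0,0],[0,0,0],[0,0,0],[0,0,0],[0,0,0],[0,0,0]])

```text
t: 8.22
eef_pos: [535.6, -78.4, 182.5]
eef_rot: [-0.12, 3.139, -0.002]
contact_force: [0.1, 0.1, 0.4]
opening: -0.001
grip_force: 0.0
```

Run:
```python
from h import *
from plant import arm
s=arm.read_state(); print(s["eef_pos"].round(1),s["contact_force"].round(1))
a=arm.camera("wrist")["image"]; b=arm.camera("side")["image"]
cv2.imwrite("pics/w5.png",cv2.resize(np.vstack([a,cv2.resize(b[110:235,240:440],(640,400))]),(480,600))[:,:,::-1])
```

```text
[535.6 -78.4 182.5] [0.1 0.1 0.4]
```

View pics/w5.png

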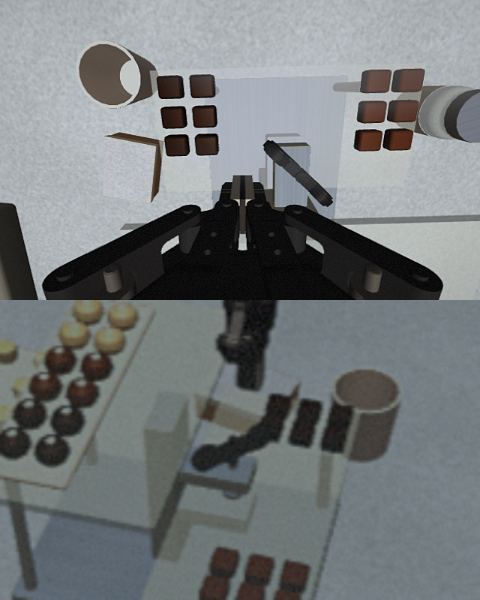

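The blade is again at about 45°, so a half turn was gained (about 5.2 rad in all). Stroke three runs in short parts so I can watch for the stop.

Request:
send_rows(xyz=[[0.001,0,-0.021],[0,0,-0.021],[-0.01,0.008,0],[-0.01,0.004,0],[-0.01,0.007,0],[-0.007,0.008,0],[-0.005,0.007,0],[-0.002,0.009,0]], delta_rot=[[0,0,0],[0,0,0],[0,0,0],[0,0,0],[0,0,0],[0,0,0],[0,0,0],[0,0,0]])

```text
t: 9.32
eef_pos: [492.5, -32.5, 140.4]
eef_rot: [0.125, -3.139, 0.0]
contact_force: [-0.1, -1.4, 0.4]
opening: -0.002
grip_force: 0.2
```

Request:
send_rows(xyz=[[0,0.005,0],[0,0.005,0],[0.002,0.005,0]], delta_rot=[[0,0,0],[0,0,0],[0,0,0]])

```text
t: 9.7
eef_pos: [494.9, -17.7, 140.2]
eef_rot: [0.126, -3.139, 0.0]
contact_force: [0.6, -1.6, 0.2]
opening: 0.001
grip_force: 0.8
```

Request:
send_rows(xyz=[[0.002,0.006,0],[0.004,0.004,0],[0.004,0.004,0]], delta_rot=[[0,0,0],[0,0,0],[0,0,0]])

```text
t: 10.07
eef_pos: [505.0, -3.5, 140.2]
eef_rot: [0.126, -3.139, -0.0]
contact_force: [-1.3, -1.1, -0.7]
opening: 0.0
grip_force: 0.7
```

Request:
send_rows(xyz=[[0.004,0.002,0],[0.004,0.002,0],[0.004,0.001,0]], delta_rot=[[0,0,0],[0,0,0],[0,0,0]])

```text
t: 10.45
eef_pos: [517.0, 1.3, 140.2]
eef_rot: [0.126, -3.139, -0.0]
contact_force: [-1.6, -0.1, -1.0]
opening: 0.001
grip_force: 1.1
```

Request:
send_rows(xyz=[[0.004,0.001,0],[0.004,0.001,0],[0.004,0.001,0]], delta_rot=[[0,0,0],[0,0,0],[0,0,0]])

```text
t: 10.82
eef_pos: [529.2, 4.1, 140.3]
eef_rot: [0.126, -3.139, -0.0]
contact_force: [-2.6, -1.5, -0.6]
opening: -0.002
grip_force: 0.9
```

Request:
send_rows(xyz=[[0.004,0,0],[0.004,-0.001,0],[0.002,-0.002,0]], delta_rot=[[0,0,0],[0,0,0],[0,0,0]])

```text
t: 11.2
eef_pos: [539.3, 1.4, 140.3]
eef_rot: [-0.126, 3.139, 0.001]
contact_force: [-2.7, 1.1, -1.3]
opening: -0.001
grip_force: 1.3
```

There's no stop yet. I go back for stroke four, in slow steps.

Request:
send_rows(xyz=[[-0.006,0.003,0],[0,0,0.022],[0,0,0.02],[0.001,-0.028,0],[0.001,-0.028,0],[0.001,-0.026,0],[0,0,-0.021],[0,0,-0.021]], delta_rot=[[0,0,0],[0,0,0],[0,0,0],[0,0,0],[0,0,0],[0,0,0],[0,0,0],[0,0,0]])

```text
t: 12.2
eef_pos: [536.4, -78.2, 140.3]
eef_rot: [-0.125, 3.137, -0.0]
contact_force: [-0.2, 1.1, -0.3]
opening: 0.001
grip_force: 0.0
```

Request:
send_rows(xyz=[[-0.005,0.004,0],[-0.005,0.003,0],[-0.003,0.002,0]], delta_rot=[[0,0,0],[0,0,0],[0,0,0]])

```text
t: 12.58
eef_pos: [523.0, -68.4, 141.2]
eef_rot: [-0.127, 3.138, -0.0]
contact_force: [-0.5, -0.2, 0.2]
opening: -0.001
grip_force: 0.0
```

Request:
send_rows(xyz=[[-0.004,0.002,0],[-0.003,0.001,0],[0,0,0]], delta_rot=[[0,0,0],[0,0,0],[0,0,0]])

```text
t: 12.95
eef_pos: [515.9, -65.9, 140.5]
eef_rot: [-0.126, 3.139, -0.0]
contact_force: [0.3, -0.8, 0.6]
opening: -0.003
grip_force: 0.4
```

Request:
send_rows(xyz=[[-0.003,0.002,0],[-0.003,0.003,0],[-0.003,0.003,0]], delta_rot=[[0,0,0],[0,0,0],[0,0,0]])

```text
t: 13.32
eef_pos: [511.1, -60.5, 141.1]
eef_rot: [-0.123, 3.131, -0.006]
contact_force: [17.3, -13.3, -10.7]
opening: -0.002
grip_force: 10.3
```

Request:
send_rows(xyz=[[-0.003,0.003,0],[-0.002,0.003,0],[-0.002,0.003,0]], delta_rot=[[0,0,0],[0,0,0],[0,0,0]])

```text
t: 13.7
eef_pos: [508.7, -56.3, 142.1]
eef_rot: [-0.116, 3.122, -0.015]
contact_force: [30.7, -31.9, -20.0]
opening: 0.002
grip_force: 20.3
```

Request:
send_rows(xyz=[[-0.002,0.003,0],[-0.001,0.003,0],[-0.001,0.003,0]], delta_rot=[[0,0,0],[0,0,0],[0,0,0]])

```text
t: 14.08
eef_pos: [506.6, -52.6, 143.0]
eef_rot: [-0.109, 3.118, -0.023]
contact_force: [35.1, -50.0, -15.9]
opening: -0.001
grip_force: 29.0
```

The force climbed to about 60 N within a few mm, at the total turn I expected (about 8.7 rad). That is the hard stop. I back away, lift clear and check.

Request:
send_rows(xyz=[[0.007,-0.01,0],[0.008,-0.01,0],[0.006,-0.008,0],[0,-0.006,0],[0,0,0.03],[0,0,0.04],[-0.03,-0.01,0.02],[-0.03,-0.01,0.01]], delta_rot=[[0,0,0],[0,0,0],[0,0,0],[0,0,0],[0,0,0],[0,0,0],[0,0,0],[0,0,0]])

```text
t: 15.08
eef_pos: [455.9, -93.4, 241.0]
eef_rot: [-0.128, 3.139, 0.001]
contact_force: [0.4, 0.0, -0.2]
opening: 0.002
grip_force: 0.0
```

Run:
```python
from h import *
from plant import arm
s=arm.read_state(); print(s["eef_pos"].round(1),s["contact_force"].round(1))
a=arm.camera("wrist")["image"]; b=arm.camera("side")["image"]
cv2.imwrite("pics/w6.png",cv2.resize(np.vstack([a,cv2.resize(b[110:235,240:440],(640,400))]),(480,600))[:,:,::-1])
```

```text
[455.9 -93.4 241. ] [ 0.4  0.  -0.2]
```

View pics/w6.png

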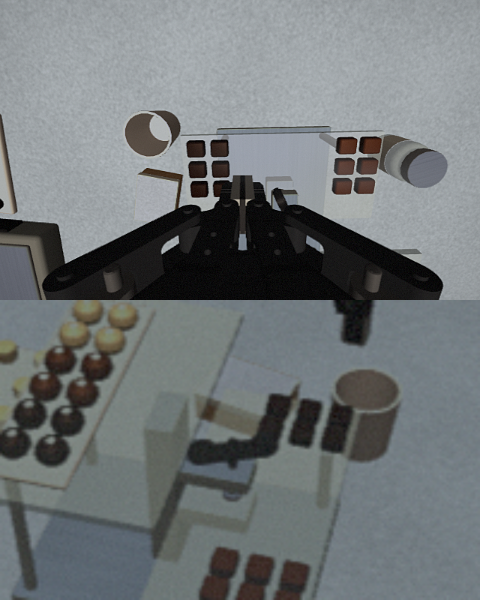

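The forces are at zero and the blade appears to have stopped front right. The side view shows it from (200,455) to (275,410). I move aside and measure the final angle from the top camera.

Request:
send_rows(xyz=[[0,-0.05,0.02],[0,-0.05,0.02],[0,-0.05,0.01],[0,-0.05,0],[0,0,0]], delta_rot=[[0,0,0],[0,0,0],[0,0,0],[0,0,0],[0,0,0]])

```text
t: 15.8
eef_pos: [456.0, -297.1, 289.6]
eef_rot: [0.118, -3.138, 0.002]
contact_force: [0.6, 0.2, 0.9]
opening: -0.005
grip_force: 0.0
```

```bash
cat > ang.py <<'E'
from h import *
from plant import arm
c=arm.camera("top"); im=c["image"]; x0,y0,x1,y1=325,170,372,230
m=(im[y0:y1,x0:x1].max(2)<60).astype(np.uint8)
k,l,s,ce=cv2.connectedComponentsWithStats(m); i=1+np.argmax(s[1:,4])
ys,xs=np.where(l==i); P=onz(c,np.c_[xs+x0,ys+y0],150)[:,:2]; q=P-P.mean(0)
_,_,vt=np.linalg.svd(q); t=q@vt[0]
print(s[i],P.mean(0),t.min(),t.max(),"riser angle",(np.degrees(np.arctan2(vt[0,1],vt[0,0]))-4.6)%180)
cv2.imwrite(f"pics/t_{arm.read_state()['t']:.1f}.png",cv2.resize(im[150:275,260:460],(640,400))[:,:,::-1])
E
python3 ang.py; ls pics
```

```text
[ 15  22  20  28 140] [531.80965225 -30.28316707] -37.454171953394976 37.42565672142044 riser angle 25.849645126207747
side0.png
sidec.png
t_15.8.png
top0.png
topc.png
w1.png
w2.png
w3.png
w4.png
w5.png
w6.png
```

The final blade angle is 25.8° in the riser frame. Joint 9 with zero along the riser's x would put it at 24.3°, so the two agree within measuring error, and the hard stop was felt.

```bash
python3 -c "
from plant import arm
print(arm.hand_in())"
```

```text
the job is handed in; nothing more can be done
None
```

The wing screw is tightened fully home: four fingertip strokes took it to a hard stop at about 60 N, the final blade angle agrees with joint 9 to within 1.5°, the jar, cup and gift box were not touched, and the job is handed in (no result was reported back).

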